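# Check the stop of a vial crimper held in the bench vice

## Robot

A 6-joint arm with a two-finger parallel gripper is mounted at the origin on the work surface. World frame = base frame: x ahead of the robot, y to its left, z up, the work surface at z = 0. Lengths are in m, angles in rad, forces in N, time in s.
With the tool pointing down it reaches from about 0.25 to 0.775 m from the base axis. Payload 4 kg.
Tool frame: the origin (TCP) lies on the centre line of the jaws, within the pads' length; the fingertips stand 14 mm ahead of it and the grasp point (between the pads) lies 5 mm behind it; z points along the fingers, y is the direction in which the jaws open and shut (so a half turn about z gives the same grasp; the last joint's range is limited). The gripper opens to 85 mm and grips with 20 to 120 N. Pads are 22 mm wide; open, the fingers measure 114 mm over their backs; the gripper's body (76 mm by 85 mm) begins 54 mm behind the grasp point. The pads swing forward as they close: fully open they stand 13 mm farther back than shut.
Start: joints at [1.003, 0.087, 1.371, -0, 1.684, -0.103], TCP at [0.247, 0.492, 0.245] pointing down, gripper open.
Joint ranges: [-3.1, 3.1], [-0.76, 2.03], [0.27, 2.55], [-1.08, 4.22], [0.17, 2.65], [-2.57, 2.57]. Speed limits (rad/s): [2.79, 2.79, 3.14, 3.14, 3.14, 3.14].

## Interface

Orientations are given as a unit quaternion [w, x, y, z].
In Python, from rig import robot gives the robot as it stands.
- The arm moves only by the shell command python3 -m crank 'ROWS' [FORCE]. ROWS is JSON, a list of rows, each an object with "jaw": the opening, from 0 (shut) to 1 (fully open); "delta_pos": the shift along the tool's x, y, z in mm, a list of three; "twist": the turn about the tool's z in rad. A call has 1 to 20 rows; each row shifts and turns the commanded pose from where the row before left it, along the tool's axes as they then stand; what a row does not reach is not made up. A row lasts 1/8 s, in which the tool goes at most 62.5 mm and 10.7 degrees, less where a joint would pass 70% of its speed; a pose out of reach is approached as far as the arm can. A call with a gripper value outside its range is refused whole. The fingers move at their own pace and stop on an object; FORCE is the grip in N (left out, the last holds). Time passes only in rows, so rows that do not move let the fingers close. It gives the time, the measured TCP pose, the force and the opening at its end, in the units of the state.
- robot.observe(): the state, without advancing time (a new reading comes with each control period).
- robot.snapshot(name): name is "scene" or "top"; returns the picture (384x512x3 uint8, red, green, blue); there is no depth.
- robot.get_calibration(name): a dict with "fx", "fy", "cx", "cy" (pixels), "T" (4x4, takes a point from camera to world coordinates). Camera axes: x right, y down, z forward; pixel columns grow to the right and rows downward; lengths in m; the calibration is good to about 2 mm. A picture is of the moment at which its call begins. get_calibration takes no time and is no camera call.
- robot.finish_job(): hands the job in, once; it reports no verdict.
Trained networks look in the newest picture that a camera, given by its name, has taken for a name from the list of things; names that differ only in an ending like _2 or _b are one class to them, and where a whole thing is asked for, a point or a joint stands for the part that bears it (a point fixed in the world has none). Each returns a list of dicts, best first, with "p" (0 to 1); they miss things now and then, are a little off and sometimes report something else, mostly with a low value. They report only what shows in the picture. A call takes as long as a camera call.
- robot.find_in(target, camera): "at" ([x, y, z] in m, in the coordinates of the camera as it stood for that picture, good to about 4 mm: the middle of the surface that is visible of it).
- robot.silhouettes(target, camera): "pixels" (384x512 bool, what is visible of it).
- robot.landmark_of(target, camera): "at" ([x, y, z] in m, in the coordinates of the camera as it stood for that picture, good to about 4 mm: a listed point, or the origin of a listed thing).
The state is a dict: "t": time; "joint_pos": joint angles; "joint_vel": joint speeds; "joint_torque": joint torques, N m; "tool_pos": TCP position; "ee_rot": TCP orientation; "contact_force": force on the tool from outside, world axes, zero at the start; "moment": the same for the moment, N m; "width": finger opening in m.
Only numpy, scipy, OpenCV 4.12 (cv2) and the standard library are available. Lean on these libraries where they do the work, as an engineer would, in place of code of your own. Each camera call takes 0.05 s, during which the arm holds its last target. There are 200 camera calls.

## Task

A hand crimper for vial caps is clamped in the small bench vice with its two handles standing up; check that its lever stops short of the fixed handle. With the backs of the fingers (or the fingertips) press on the outside of the hinged lever, pushing it in towards the fixed handle until it comes firmly up against its stop, keep it pressed there for two seconds, then ease it slowly back out to its rest without letting it snap back, and take the hand away. Do not grip or squeeze the lever, do not touch the fixed handle, do not force the lever, and leave everything else on the bench where it stands.

Things in the scene. Friction and masses are not known exactly. Their poses are not given: they have to be found in the camera images.
- lever (a joint): hinged lever: 0 = out at rest, grows as pressed in, meets its hard stop at 0.32 rad (readings are noisy by about 0.01). It turns on a level pin 140 mm below its top end. A spring pushes it out: at the top end 2.5 N starts it moving, 6 N brings it to the stop, 10 to 15 N is firm, 35 N strains it. Let go, it snaps back at once; easing it out over a second or more is slow enough.
- lever_end (a point): point on the lever's OUTER face (to be pressed), mid-width, 5 mm below its top end, 282 mm above the bench at rest. Lever: black-sleeved strap 18 mm wide, 14 thick, sleeve 95 long, on the robot's side of the vice. At rest it leans out 15 degrees: a vertical finger meets the top end first. At its stop it is upright, this point 44 mm nearer the fixed handle and 6 mm higher.
- handle_end (a point): centre of the top end of the fixed handle, a black-sleeved upright bar 16 mm thick, 20 wide, top 291 mm above the bench. The level direction from lever_end to handle_end is the one in which the lever is pressed. At the stop a gap of about 17 mm is left between the two. A brass-headed stop screw passes through this handle lower down.
- vise: small blue bench vice screwed to the bench, round base 104 mm across, 190 mm long over its screw, jaw tops 112 mm above the bench, holding the crimper's level aluminium barrel, handles up; origin under it at bench height; x axis points from lever to fixed handle, y axis along the vice's screw; top of the crimper 292 mm above the bench
- vial_a: bystander: crimped glass vial, 22 mm across, 75 mm tall, stands near the vice (origin: centre of its underside)
- vial_b: bystander: another such vial
- cap_dish: bystander: shallow white porcelain dish, 90 mm across, 22 mm high
- screwdriver: bystander: screwdriver 160 mm long, lying near the vice
- pliers: bystander: small decapping pliers lying on the bench, about 150 mm long
- flask_a: bystander: stoppered volumetric flask, 66 mm across, 160 mm tall
- flask_b: bystander: larger stoppered volumetric flask, 76 mm across, 182 mm tall
- flask_c: bystander: stoppered volumetric flask, 66 mm across, 160 mm tall
- tube_a: bystander: capped 50 ml tube standing upright, 33 mm across its cap, 115 mm tall

How it is judged:
By the outcome, as a careful person would: the job done as asked, in the order asked, and still so for the second after the job is handed in, with the robot touching nothing.
It also fails if it takes over 54 s, if anything falls off the work surface, if the arm or the gripper's body presses on something with over 40 N, if the wrist force passes 120 N, or if a joint passes its speed limit or range.

## Working session

There is one attempt and no reset: what is moved stays moved. The work goes in short steps, Python scripts to look and compute and a shell command to move; the robot and the scene stay as the last step left them, time stands still between calls to the robot, and variables do not carry over. Pictures are saved under pics/ and viewed, about 8 in all and at most 12, crops included, and the job is handed in when it is done.

```bash
mkdir -p pics; ls; cat > h.py <<'E'
from rig import robot
import numpy as np, cv2
def W(cam,p):
    T=np.array(robot.get_calibration(cam)["T"]); return (T@np.r_[p,1])[:3]
E
python3 - <<'E'
from h import *
for c in("scene","top"):
    im=robot.snapshot(c); cv2.imwrite(f"pics/{c}0.png",im[:,:,::-1])
    for n in ["lever_end","handle_end","vise","vial_a","cap_dish","screwdriver","pliers","flask_a","tube_a"]:
        r=robot.landmark_of(n,c)
        print(c,n,[(round(d["p"],2),W(c,d["at"]).round(3).tolist()) for d in r[:4]])
s=robot.observe();print(s)
E
```

```text
pics
scene lever_end [(0.49, [0.492, 0.132, 0.282])]
scene handle_end [(0.61, [0.569, 0.101, 0.293])]
scene vise [(0.73, [0.547, 0.113, 0.003]), (0.28, [0.602, 0.375, 0.0])]
scene vial_a [(0.65, [0.654, 0.122, 0.001]), (0.61, [0.463, 0.236, -0.001])]
scene cap_dish [(0.62, [0.642, 0.016, 0.001]), (0.49, [0.463, 0.237, -0.001])]
scene screwdriver [(0.6, [0.412, 0.094, 0.0])]
scene pliers [(0.86, [0.461, 0.569, -0.003])]
scene flask_a [(0.8, [0.607, -0.429, -0.003]), (0.68, [0.423, -0.379, 0.002]), (0.68, [0.603, 0.374, 0.001])]
scene tube_a [(0.67, [0.354, 0.428, 0.0])]
top lever_end [(0.55, [0.49, 0.134, 0.281])]
top handle_end [(0.56, [0.57, 0.107, 0.287])]
top vise [(0.62, [0.547, 0.113, 0.005])]
top vial_a [(0.57, [0.471, 0.236, 0.004]), (0.54, [0.655, 0.126, -0.002])]
top cap_dish [(0.71, [0.643, 0.011, 0.003])]
top screwdriver [(0.43, [0.419, 0.099, -0.004]), (0.36, [0.547, 0.11, 0.003])]
top pliers [(0.46, [0.46, 0.566, -0.0])]
top flask_a [(0.63, [0.423, -0.376, 0.004]), (0.6, [0.604, 0.374, -0.001]), (0.57, [0.61, -0.431, 0.001])]
top tube_a [(0.56, [0.356, 0.432, -0.002])]
{'t': 1.0, 'joint_pos': array([ 1.00288058e+00,  8.72071416e-02,  1.37070806e+00, -1.76886281e-05,
        1.68356819e+00, -1.03092307e-01]), 'joint_vel': array([ 0.00271277,  0.00037375,  0.00029939,  0.00044249, -0.00172163,
        0.00061794]), 'joint_torque': array([-1.37583347e-04, -3.51740384e+01, -3.13470697e+01, -2.59251883e-04,
        3.68357087e-04, -2.60017237e-05]), 'tool_pos': array([0.24656282, 0.4916613 , 0.24533288]), 'ee_rot': array([2.62847922e-05, 2.30326040e-01, 9.73113515e-01, 4.86907400e-05]), 'contact_force': array([-0.19685979,  0.11564267, -0.69940938]), 'moment': array([ 0.02400385, -0.03196637,  0.07177992]), 'width': 0.08537112779961599}
```

View pics/scene0.png

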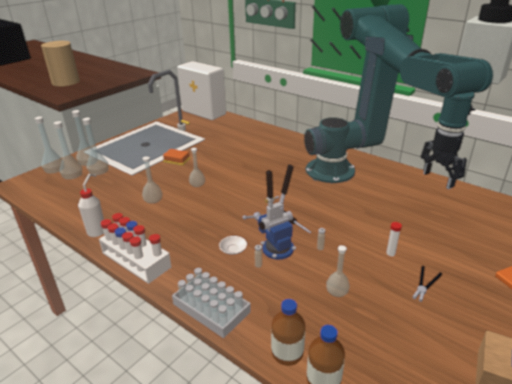

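View pics/top0.png

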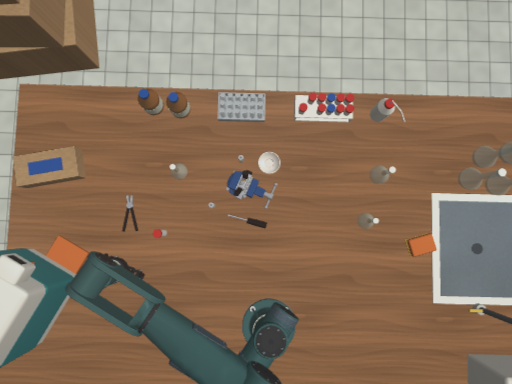

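The scene picture shows the vice at about (277,235), with the lever tip at (268,172) and the fixed handle at (290,168). In the top picture the vice is at (245,185), and the approach from the robot's side is clear. Both views agree: lever_end is about (0.491, 0.133, 0.282) and handle_end about (0.570, 0.104, 0.290). They are 84 mm apart level (83 expected), and the press direction is about -20°. I'll turn tool y to that direction, shut the jaws and raise the hand.

```bash
python3 -m crank '[{"jaw":0,"delta_pos":[0,0,-5],"twist":0.182},{"jaw":0,"delta_pos":[0,0,-5],"twist":0.182},{"jaw":0,"delta_pos":[0,0,-5],"twist":0.182},{"jaw":0,"delta_pos":[0,0,-5],"twist":0.182},{"jaw":0,"delta_pos":[0,0,-5],"twist":0.182},{"jaw":0,"delta_pos":[0,0,-5],"twist":0.182},{"jaw":0,"delta_pos":[0,0,-4],"twist":0.182},{"jaw":0,"delta_pos":[0,0,0],"twist":0.182},{"jaw":0,"delta_pos":[0,0,0],"twist":0}]' 20
cat >> h.py <<'E'
from scipy.spatial.transform import Rotation as R
L=np.array([.491,.133,.282]);H=np.array([.570,.104,.290])
def st():
    s=robot.observe();q=s["ee_rot"];M=R.from_quat(np.r_[q[1:],q[0]]).as_matrix()
    return s,M
def rep(off,z=.279):
    s,M=st();u=H-L;u[2]=0;u/=np.linalg.norm(u)
    g=L+off*u;g[2]=z
    print("t",s["t"],"tcp",s["tool_pos"].round(4),"w",s["width"].round(4),"toolY",M[:,1].round(3),"u",u.round(3),"twist needed",np.arcsin(np.cross(M[:,1],u)@M[:,2]).round(4))
    print("delta tool mm",(M.T@(g-s["tool_pos"])*1e3).round(1),"F",s["contact_force"].round(2),"Fu",(s["contact_force"]@u).round(2))
E
python3 -c "from h import *;rep(-.055)"
```

```text
t: 2.12
tool_pos: [0.2465, 0.4917, 0.2794]
ee_rot: [-0.0, 0.819, 0.574, 0.0]
contact_force: [-1.2, 0.6, -0.5]
width: -0.0001Traceback (most recent call last):
  File "<string>", line 1, in <module>
    from h import *;rep(-.055)
                    ~~~^^^^^^^
  File "h.py", line 13, in rep
    print("t",s["t"],"tcp",s["tool_pos"].round(4),"w",s["width"].round(4),"toolY",M[:,1].round(3),"u",u.round(3),"twist needed",np.arcsin(np.cross(M[:,1],u)@M[:,2]).round(4))
                                                      ^^^^^^^^^^^^^^^^
AttributeError: 'float' object has no attribute 'round'
```

```bash
sed -i 's/s\["width"\].round(4)/round(s["width"],4)/' h.py
python3 -c "from h import *;rep(-.055)"
```

```text
t 2.125 tcp [0.2465 0.4917 0.2794] w -0.0001 toolY [ 0.94  -0.341  0.   ] u [ 0.939 -0.345  0.   ] twist needed 0.004
delta tool mm [-253.7  297.1    0.4] F [-1.16  0.64 -0.52] Fu -1.31
```

```bash
python3 -m crank '[{"jaw":0,"delta_pos":[-25,30,0],"twist":0},{"jaw":0,"delta_pos":[-25,30,0],"twist":0},{"jaw":0,"delta_pos":[-25,30,0],"twist":0},{"jaw":0,"delta_pos":[-25,30,0],"twist":0},{"jaw":0,"delta_pos":[-25,30,0],"twist":0},{"jaw":0,"delta_pos":[-25,30,0],"twist":0},{"jaw":0,"delta_pos":[-25,30,0],"twist":0},{"jaw":0,"delta_pos":[-25,30,0],"twist":0},{"jaw":0,"delta_pos":[-27,30,0],"twist":0},{"jaw":0,"delta_pos":[-27,27,0],"twist":0},{"jaw":0,"delta_pos":[0,0,0],"twist":0.004},{"jaw":0,"delta_pos":[0,0,0],"twist":0}]'
python3 - <<'E'
from h import *
rep(-.0158)
Ls=[];Hs=[]
for k in range(4):
  for c in("scene","top"):
    im=robot.snapshot(c)
    for n,l in(("lever_end",Ls),("handle_end",Hs)):
        for d in robot.landmark_of(n,c)[:1]:
            w=W(c,d["at"]);l.append(w);print(c,n,round(d["p"],2),w.round(4))
    if k==0:
        T=np.array(robot.get_calibration(c)["T"]);cal=robot.get_calibration(c)
        p=np.linalg.inv(T)@np.r_[.51,.126,.25,1];u,v=int(cal["fx"]*p[0]/p[2]+cal["cx"]),int(cal["fy"]*p[1]/p[2]+cal["cy"])
        a=max(0,v-50);b=max(0,u-65);cv2.imwrite(f"pics/{c}1.png",cv2.resize(im[a:a+100,b:b+130,::-1],None,fx=5,fy=5));print(c,"crop origin",b,a)
print(np.median(Ls,0),np.median(Hs,0));s,M=st();print(s["contact_force"],s["t"])
E
```

```text
t: 3.62
tool_pos: [0.4382, 0.1515, 0.2793]
ee_rot: [-0.0, 0.82, 0.572, 0.0]
contact_force: [0.3, 0.2, 0.4]
width: -0.0002
t 3.625 tcp [0.4382 0.1515 0.2793] w -0.0002 toolY [ 0.938 -0.345 -0.001] u [ 0.939 -0.345  0.   ] twist needed -0.0008
delta tool mm [ 0.8 40.1  0.3] F [0.32 0.19 0.35] Fu 0.24
scene lever_end 0.51 [0.4926 0.1337 0.2831]
scene handle_end 0.83 [0.5672 0.1009 0.2927]
scene crop origin 221 127
top lever_end 0.61 [0.6579 0.129  0.0009]
top handle_end 0.65 [0.5683 0.105  0.2872]
top crop origin 172 141
scene lever_end 0.61 [0.493  0.132  0.2822]
scene handle_end 0.61 [0.5705 0.1017 0.2941]
top handle_end 0.84 [0.5698 0.1055 0.2852]
scene lever_end 0.74 [0.4922 0.1348 0.2801]
scene handle_end 0.55 [0.5675 0.0986 0.2894]
top handle_end 0.81 [0.5683 0.1057 0.2899]
scene handle_end 0.88 [0.5697 0.1003 0.2888]
top lever_end 0.48 [ 0.4233 -0.374   0.0047]
top handle_end 0.89 [0.5675 0.1053 0.2896]
[0.49260236 0.13196593 0.28006865] [0.56827257 0.10335604 0.28948878]
[-0.21495516  0.27963716  0.82050386] 4.825
```

View pics/scene1.png

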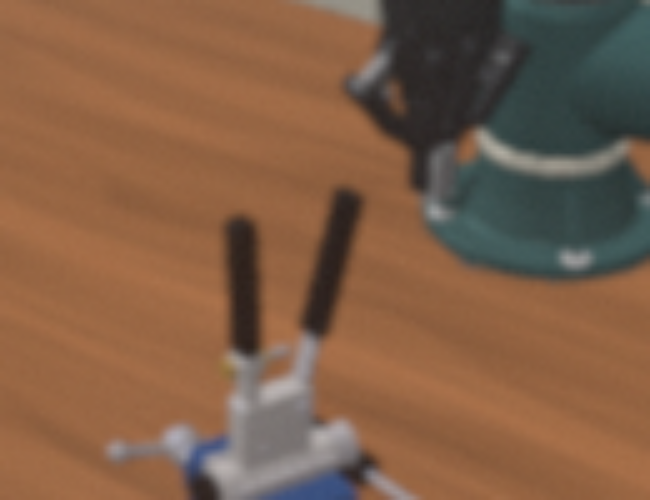

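The crop shows the lever (right, top at (345,195)) leaning out towards the robot. The upright fixed handle is on the left at (240,220), with its brass screw at (228,365). The shut fingers are at (430,185), clear of the lever. Their knuckle spreads about 45 mm sideways higher up, so I'll raise the hand 6 mm, then close in.

```bash
python3 -m crank '[{"jaw":0,"delta_pos":[0,4,-3],"twist":0},{"jaw":0,"delta_pos":[0,8,-3],"twist":0},{"jaw":0,"delta_pos":[0,8,0],"twist":0},{"jaw":0,"delta_pos":[0,6,0],"twist":0},{"jaw":0,"delta_pos":[0,4,0],"twist":0},{"jaw":0,"delta_pos":[0,2,0],"twist":0},{"jaw":0,"delta_pos":[0,0,0],"twist":0}]'
python3 -c "from h import *;rep(-.0158,.285)"
python3 -m crank '[{"jaw":0,"delta_pos":[0,2,0],"twist":0},{"jaw":0,"delta_pos":[0,2,0],"twist":0},{"jaw":0,"delta_pos":[0,2,0],"twist":0},{"jaw":0,"delta_pos":[0,2,0],"twist":0},{"jaw":0,"delta_pos":[0,0,0],"twist":0}]'
python3 -c "from h import *;rep(-.0158,.285)"
```

```text
t: 5.7
tool_pos: [0.4685, 0.1401, 0.2852]
ee_rot: [-0.0, 0.821, 0.572, -0.0]
contact_force: [0.5, 0.8, -0.1]
width: 0.0001
t 5.7 tcp [0.4685 0.1401 0.2852] w 0.0001 toolY [ 0.938 -0.347 -0.   ] u [ 0.939 -0.345  0.   ] twist needed -0.0023
delta tool mm [1.1 7.8 0.2] F [ 0.47  0.8  -0.09] Fu 0.16
t: 6.32
tool_pos: [0.4761, 0.1373, 0.2853]
ee_rot: [-0.0, 0.821, 0.572, -0.0]
contact_force: [0.2, 0.2, 0.3]
width: 0.0003
t 6.325 tcp [0.4761 0.1373 0.2853] w 0.0003 toolY [ 0.938 -0.347 -0.   ] u [ 0.939 -0.345  0.   ] twist needed -0.0023
delta tool mm [ 1.1 -0.3  0.3] F [0.22 0.23 0.33] Fu 0.13
```

```bash
for i in 1; do python3 -m crank '[{"jaw":0,"delta_pos":[0,1.5,0],"twist":0},{"jaw":0,"delta_pos":[0,1.5,0],"twist":0},{"jaw":0,"delta_pos":[0,0,0],"twist":0}]'; done
python3 -c "from h import *;rep(-.0158,.285)"
python3 -m crank '[{"jaw":0,"delta_pos":[0,1.5,0],"twist":0},{"jaw":0,"delta_pos":[0,1.5,0],"twist":0},{"jaw":0,"delta_pos":[0,0,0],"twist":0}]'
python3 -c "from h import *;rep(-.0158,.285)"
```

```text
t: 6.7
tool_pos: [0.4783, 0.1365, 0.2854]
ee_rot: [-0.001, 0.82, 0.572, -0.0]
contact_force: [-3.3, 1.0, 1.2]
width: 0.0003
t 6.7 tcp [0.4783 0.1365 0.2854] w 0.0003 toolY [ 0.938 -0.346 -0.001] u [ 0.939 -0.345  0.   ] twist needed -0.0019
delta tool mm [ 1.1 -2.6  0.4] F [-3.28  0.98  1.15] Fu -3.41
t: 7.08
tool_pos: [0.4817, 0.1354, 0.2856]
ee_rot: [-0.0, 0.821, 0.572, 0.0]
contact_force: [-3.6, 1.7, 2.8]
width: -0.0002
t 7.075 tcp [0.4817 0.1354 0.2856] w -0.0002 toolY [ 0.938 -0.347  0.   ] u [ 0.939 -0.345  0.   ] twist needed -0.0021
delta tool mm [ 1.  -6.3  0.6] F [-3.63  1.7   2.79] Fu -3.99
```

```bash
python3 -m crank '[{"jaw":0,"delta_pos":[0,3,0],"twist":0},{"jaw":0,"delta_pos":[0,3,0],"twist":0},{"jaw":0,"delta_pos":[0,3,0],"twist":0},{"jaw":0,"delta_pos":[0,3,0],"twist":0},{"jaw":0,"delta_pos":[0,3,0],"twist":0},{"jaw":0,"delta_pos":[0,3,0],"twist":0},{"jaw":0,"delta_pos":[0,0,0],"twist":0}]'
python3 -c "from h import *;rep(-.0158,.285)"
python3 -m crank '[{"jaw":0,"delta_pos":[0,3,0],"twist":0},{"jaw":0,"delta_pos":[0,3,0],"twist":0},{"jaw":0,"delta_pos":[0,3,0],"twist":0},{"jaw":0,"delta_pos":[0,3,0],"twist":0},{"jaw":0,"delta_pos":[0,3,0],"twist":0},{"jaw":0,"delta_pos":[0,0,0],"twist":0}]'
python3 - <<'E'
from h import *
rep(-.0158,.285)
c="scene";im=robot.snapshot(c);cv2.imwrite("pics/scene2.png",cv2.resize(im[127:227,221:351,::-1],None,fx=5,fy=5))
E
```

```text
t: 7.95
tool_pos: [0.4986, 0.1289, 0.2852]
ee_rot: [-0.0, 0.821, 0.571, -0.0]
contact_force: [-4.3, 1.4, 3.9]
width: -0.0001
t 7.95 tcp [0.4986 0.1289 0.2852] w -0.0001 toolY [ 0.938 -0.347 -0.   ] u [ 0.939 -0.345  0.   ] twist needed -0.0024
delta tool mm [  1.1 -24.4   0.2] F [-4.28  1.37  3.91] Fu -4.49
t: 8.7
tool_pos: [0.5124, 0.1238, 0.2855]
ee_rot: [-0.0, 0.821, 0.572, -0.0]
contact_force: [-5.6, 1.5, 4.4]
width: 0.0001
t 8.7 tcp [0.5124 0.1238 0.2855] w 0.0001 toolY [ 0.938 -0.347 -0.   ] u [ 0.939 -0.345  0.   ] twist needed -0.0022
delta tool mm [  1.2 -39.    0.5] F [-5.61  1.52  4.37] Fu -5.79
```

View pics/scene2.png

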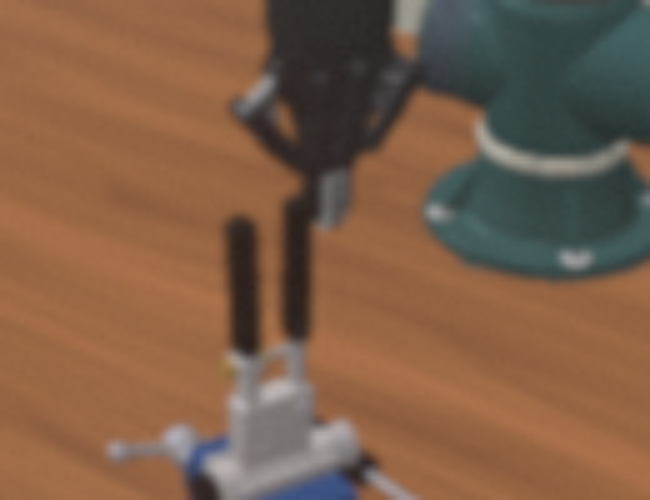

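The crop shows the lever nearly upright, its top at (298,200) against the fingertip at (325,210). There is a clear gap to the handle at (240,225), and the link above is close. I'll rise 3 mm while pressing on gently.

```bash
python3 -m crank '[{"jaw":0,"delta_pos":[0,1,-1],"twist":0},{"jaw":0,"delta_pos":[0,1,-1],"twist":0},{"jaw":0,"delta_pos":[0,1,-1],"twist":0},{"jaw":0,"delta_pos":[0,0,0],"twist":0}]'
python3 -c "from h import *;rep(-.0158,.285)"
python3 -m crank '[{"jaw":0,"delta_pos":[0,1,0],"twist":0},{"jaw":0,"delta_pos":[0,1,0],"twist":0},{"jaw":0,"delta_pos":[0,0,0],"twist":0}]'
python3 -c "from h import *;rep(-.0158,.285)"
```

```text
t: 9.25
tool_pos: [0.5142, 0.123, 0.2858]
ee_rot: [-0.002, 0.82, 0.572, -0.002]
contact_force: [-4.9, 2.4, -2.6]
width: 0.0001
t 9.25 tcp [0.5142 0.123  0.2858] w 0.0001 toolY [ 0.938 -0.346 -0.005] u [ 0.939 -0.345  0.   ] twist needed -0.0018
delta tool mm [  1.3 -41.1   1. ] F [-4.85  2.43 -2.59] Fu -5.39
t: 9.62
tool_pos: [0.516, 0.1223, 0.2858]
ee_rot: [-0.002, 0.82, 0.572, -0.002]
contact_force: [-5.2, 2.6, -2.0]
width: 0.0002
t 9.625 tcp [0.516  0.1223 0.2858] w 0.0002 toolY [ 0.938 -0.346 -0.005] u [ 0.939 -0.345  0.   ] twist needed -0.0018
delta tool mm [  1.4 -43.    1.1] F [-5.21  2.65 -2.01] Fu -5.8
```

```bash
python3 -c "
from h import *
s,M=st();print(s['joint_pos'].round(3),M[:,2].round(4),s['moment'].round(2),s['joint_torque'].round(1),s['joint_vel'].round(3))"
```

```text
[1.250e-01 4.300e-02 1.338e+00 1.000e-03 1.766e+00 4.790e-01] [-0.0059  0.     -1.    ] [ 0.43  0.93 -0.01] [ -1.9 -33.7 -34.1  -0.9  -1.6  -0. ] [ 0.    -0.002 -0.    -0.    -0.001  0.001]
```

```bash
python3 -m crank '[{"jaw":0,"delta_pos":[0,1,0],"twist":0},{"jaw":0,"delta_pos":[0,1,0],"twist":0},{"jaw":0,"delta_pos":[0,0,0],"twist":0}]'
python3 -c "from h import *;rep(-.0158,.285)"
python3 -m crank '[{"jaw":0,"delta_pos":[0,1,0],"twist":0},{"jaw":0,"delta_pos":[0,0,0],"twist":0}]'
python3 -c "from h import *;rep(-.0158,.285)"
```

```text
t: 10.0
tool_pos: [0.5178, 0.1216, 0.2858]
ee_rot: [-0.002, 0.82, 0.572, -0.002]
contact_force: [-5.1, 2.8, -2.1]
width: -0.0002
t 10.0 tcp [0.5178 0.1216 0.2858] w -0.0002 toolY [ 0.938 -0.346 -0.006] u [ 0.939 -0.345  0.   ] twist needed -0.0018
delta tool mm [  1.4 -44.9   1.1] F [-5.06  2.83 -2.05] Fu -5.73
t: 10.25
tool_pos: [0.5187, 0.1212, 0.2858]
ee_rot: [-0.002, 0.82, 0.572, -0.003]
contact_force: [-5.4, 1.4, -2.2]
width: -0.0002
t 10.25 tcp [0.5187 0.1212 0.2858] w -0.0002 toolY [ 0.938 -0.346 -0.006] u [ 0.939 -0.345  0.   ] twist needed -0.0018
delta tool mm [  1.4 -45.8   1.1] F [-5.39  1.38 -2.19] Fu -5.53
```

```bash
python3 -m crank '[{"jaw":0,"delta_pos":[0,1,0],"twist":0},{"jaw":0,"delta_pos":[0,0,0],"twist":0}]'
python3 -c "from h import *;rep(-.0158,.285)"
python3 -m crank '[{"jaw":0,"delta_pos":[0,1,0],"twist":0},{"jaw":0,"delta_pos":[0,0,0],"twist":0}]'
python3 -c "from h import *;rep(-.0158,.285)"
```

```text
t: 10.5
tool_pos: [0.5195, 0.1209, 0.2858]
ee_rot: [-0.002, 0.82, 0.572, -0.003]
contact_force: [-6.5, 3.4, -0.9]
width: -0.0002
t 10.5 tcp [0.5195 0.1209 0.2858] w -0.0002 toolY [ 0.938 -0.346 -0.006] u [ 0.939 -0.345  0.   ] twist needed -0.0018
delta tool mm [  1.4 -46.7   1.1] F [-6.54  3.37 -0.9 ] Fu -7.3
t: 10.75
tool_pos: [0.5197, 0.1209, 0.2858]
ee_rot: [-0.003, 0.82, 0.572, -0.003]
contact_force: [-8.9, 3.2, -1.2]
width: -0.0002
t 10.75 tcp [0.5197 0.1209 0.2858] w -0.0002 toolY [ 0.938 -0.346 -0.008] u [ 0.939 -0.345  0.   ] twist needed -0.0013
delta tool mm [  1.5 -46.9   1.2] F [-8.91  3.17 -1.18] Fu -9.46
```

```bash
python3 -m crank '[{"jaw":0,"delta_pos":[0,1.5,0],"twist":0},{"jaw":0,"delta_pos":[0,0,0],"twist":0}]'
python3 - <<'E'
from h import *
rep(-.0158,.285)
c="scene";im=robot.snapshot(c);cv2.imwrite("pics/scene3.png",cv2.resize(im[127:227,221:351,::-1],None,fx=5,fy=5))
E
```

```text
t: 11.0
tool_pos: [0.5199, 0.1207, 0.2859]
ee_rot: [-0.004, 0.82, 0.572, -0.004]
contact_force: [-11.7, 3.7, 0.1]
width: 0.0002
t 11.0 tcp [0.5199 0.1207 0.2859] w 0.0002 toolY [ 0.938 -0.345 -0.011] u [ 0.939 -0.345  0.   ] twist needed -0.0008
delta tool mm [  1.5 -47.2   1.4] F [-11.74   3.66   0.11] Fu -12.28
```

View pics/scene3.png

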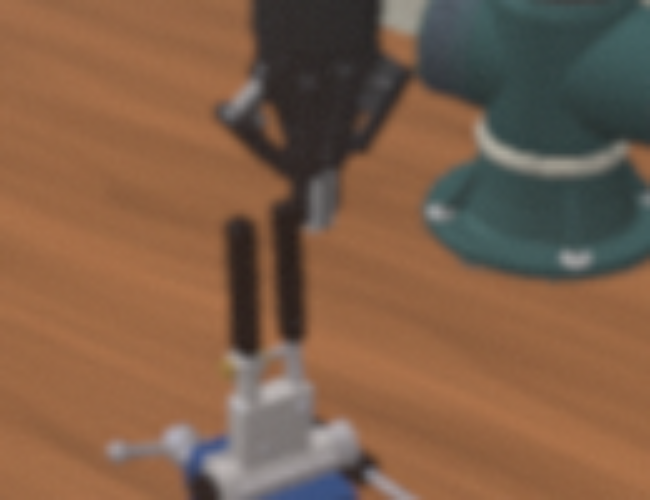

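The crop shows the lever upright on its stop, top at (287,205), with an open gap to the handle at (240,225). The press force is 12 N. Now I'll hold for two seconds and a bit.

```bash
python3 -m crank '[{"jaw":0,"delta_pos":[0,0.2,0],"twist":0},{"jaw":0,"delta_pos":[0,0,0],"twist":0},{"jaw":0,"delta_pos":[0,0,0],"twist":0},{"jaw":0,"delta_pos":[0,0,0],"twist":0},{"jaw":0,"delta_pos":[0,0,0],"twist":0},{"jaw":0,"delta_pos":[0,0,0],"twist":0},{"jaw":0,"delta_pos":[0,0,0],"twist":0},{"jaw":0,"delta_pos":[0,0,0],"twist":0},{"jaw":0,"delta_pos":[0,0,0],"twist":0},{"jaw":0,"delta_pos":[0,0,0],"twist":0},{"jaw":0,"delta_pos":[0,0,0],"twist":0},{"jaw":0,"delta_pos":[0,0,0],"twist":0},{"jaw":0,"delta_pos":[0,0,0],"twist":0},{"jaw":0,"delta_pos":[0,0,0],"twist":0},{"jaw":0,"delta_pos":[0,0,0],"twist":0},{"jaw":0,"delta_pos":[0,0,0],"twist":0},{"jaw":0,"delta_pos":[0,0,0],"twist":0},{"jaw":0,"delta_pos":[0,0,0],"twist":0},{"jaw":0,"delta_pos":[0,0,0],"twist":0}]'
python3 -c "from h import *;rep(-.0158,.285)"
```

```text
t: 13.42
tool_pos: [0.52, 0.1207, 0.2859]
ee_rot: [-0.004, 0.82, 0.572, -0.004]
contact_force: [-11.5, 4.3, -1.0]
width: -0.0001
t 13.425 tcp [0.52   0.1207 0.2859] w -0.0001 toolY [ 0.938 -0.345 -0.011] u [ 0.939 -0.345  0.   ] twist needed -0.0006
delta tool mm [  1.5 -47.2   1.4] F [-11.48   4.3   -1.03] Fu -12.26
```

```bash
python3 -m crank '[{"jaw":0,"delta_pos":[0,-1.5,0],"twist":0},{"jaw":0,"delta_pos":[0,-1.5,0],"twist":0},{"jaw":0,"delta_pos":[0,-1.5,0],"twist":0},{"jaw":0,"delta_pos":[0,-1.5,0],"twist":0},{"jaw":0,"delta_pos":[0,-1.5,0],"twist":0},{"jaw":0,"delta_pos":[0,-1.5,0],"twist":0},{"jaw":0,"delta_pos":[0,-1.5,0],"twist":0},{"jaw":0,"delta_pos":[0,-1.5,0],"twist":0},{"jaw":0,"delta_pos":[0,-1.5,0],"twist":0},{"jaw":0,"delta_pos":[0,-1.5,0],"twist":0},{"jaw":0,"delta_pos":[0,-1.5,0],"twist":0},{"jaw":0,"delta_pos":[0,-1.5,0],"twist":0},{"jaw":0,"delta_pos":[0,-1.5,0],"twist":0},{"jaw":0,"delta_pos":[0,-1.5,0],"twist":0}]'
python3 -c "from h import *;rep(-.0158,.285)"
python3 -m crank '[{"jaw":0,"delta_pos":[0,-1.5,0],"twist":0},{"jaw":0,"delta_pos":[0,-1.5,0],"twist":0},{"jaw":0,"delta_pos":[0,-1.5,0],"twist":0},{"jaw":0,"delta_pos":[0,-1.5,0],"twist":0},{"jaw":0,"delta_pos":[0,-1.5,0],"twist":0},{"jaw":0,"delta_pos":[0,-1.5,0],"twist":0},{"jaw":0,"delta_pos":[0,-1.5,0],"twist":0},{"jaw":0,"delta_pos":[0,-1.5,0],"twist":0},{"jaw":0,"delta_pos":[0,-1.5,0],"twist":0},{"jaw":0,"delta_pos":[0,-1.5,0],"twist":0}]'
python3 -c "from h import *;rep(-.0158,.285)"
```

```text
t: 15.18
tool_pos: [0.5038, 0.1269, 0.2884]
ee_rot: [0.0, 0.821, 0.571, 0.0]
contact_force: [-5.1, 1.5, -2.3]
width: 0.0002
t 15.175 tcp [0.5038 0.1269 0.2884] w 0.0002 toolY [ 0.938 -0.347  0.   ] u [ 0.939 -0.345  0.   ] twist needed -0.0024
delta tool mm [  1.2 -29.9   3.4] F [-5.06  1.54 -2.33] Fu -5.28
t: 16.42
tool_pos: [0.4898, 0.1323, 0.2884]
ee_rot: [0.0, 0.821, 0.572, 0.0]
contact_force: [-2.4, 1.7, -1.7]
width: 0.0001
t 16.425 tcp [0.4898 0.1323 0.2884] w 0.0001 toolY [ 0.938 -0.347  0.   ] u [ 0.939 -0.345  0.   ] twist needed -0.0022
delta tool mm [  1.1 -14.9   3.4] F [-2.44  1.73 -1.66] Fu -2.89
```

Still in contact and tracking, so I'll ease out the remaining 13–15 mm and then a little past rest.

```bash
python3 -m crank '[{"jaw":0,"delta_pos":[0,-1.5,0],"twist":0},{"jaw":0,"delta_pos":[0,-1.5,0],"twist":0},{"jaw":0,"delta_pos":[0,-1.5,0],"twist":0},{"jaw":0,"delta_pos":[0,-1.5,0],"twist":0},{"jaw":0,"delta_pos":[0,-1.5,0],"twist":0},{"jaw":0,"delta_pos":[0,-1.5,0],"twist":0}]'
python3 -c "from h import *;rep(-.0158,.285)"
python3 -m crank '[{"jaw":0,"delta_pos":[0,-1,0],"twist":0},{"jaw":0,"delta_pos":[0,-1,0],"twist":0},{"jaw":0,"delta_pos":[0,-1,0],"twist":0},{"jaw":0,"delta_pos":[0,-1,0],"twist":0},{"jaw":0,"delta_pos":[0,-1,0],"twist":0},{"jaw":0,"delta_pos":[0,-1,0],"twist":0},{"jaw":0,"delta_pos":[0,-1,0],"twist":0},{"jaw":0,"delta_pos":[0,-1,0],"twist":0}]'
python3 -c "from h import *;rep(-.0158,.285)"
```

```text
t: 17.18
tool_pos: [0.4813, 0.1354, 0.2884]
ee_rot: [0.0, 0.821, 0.572, 0.0]
contact_force: [-1.7, 1.9, -2.0]
width: -0.0004
t 17.175 tcp [0.4813 0.1354 0.2884] w -0.0004 toolY [ 0.938 -0.347  0.   ] u [ 0.939 -0.345  0.   ] twist needed -0.0023
delta tool mm [ 1.1 -5.9  3.4] F [-1.74  1.86 -1.98] Fu -2.28
t: 18.18
tool_pos: [0.4739, 0.1381, 0.2885]
ee_rot: [0.0, 0.821, 0.572, 0.0]
contact_force: [0.4, -0.1, -0.5]
width: 0.0002
t 18.175 tcp [0.4739 0.1381 0.2885] w 0.0002 toolY [ 0.938 -0.347  0.001] u [ 0.939 -0.345  0.   ] twist needed -0.0023
delta tool mm [1.1 2.  3.5] F [ 0.39 -0.15 -0.46] Fu 0.41
```

Contact ended at the same place it began. Now I'll take the hand away and check.

```bash
python3 -m crank '[{"jaw":0,"delta_pos":[0,-3,0],"twist":0},{"jaw":0,"delta_pos":[0,-8,0],"twist":0},{"jaw":0,"delta_pos":[0,-15,0],"twist":0},{"jaw":0,"delta_pos":[0,-25,-5],"twist":0},{"jaw":0,"delta_pos":[0,-25,-5],"twist":0},{"jaw":0,"delta_pos":[0,-15,-5],"twist":0},{"jaw":0,"delta_pos":[0,-5,0],"twist":0},{"jaw":0,"delta_pos":[0,0,0],"twist":0},{"jaw":0,"delta_pos":[0,0,0],"twist":0}]'
python3 - <<'E'
from h import *
rep(-.0158,.285)
for c in("scene","top"):
    im=robot.snapshot(c)
    if c=="scene":cv2.imwrite("pics/scene4.png",cv2.resize(im[127:277,191:391,::-1],None,fx=4,fy=4))
    for n in ["lever_end","handle_end","vise","vial_a","cap_dish","screwdriver"]:
        print(c,n,[(round(d["p"],2),W(c,d["at"]).round(3).tolist()) for d in robot.landmark_of(n,c)[:2]])
E
```

```text
t: 19.3
tool_pos: [0.3841, 0.1712, 0.3029]
ee_rot: [-0.0, 0.821, 0.571, -0.0]
contact_force: [-0.2, 0.0, -1.1]
width: 0.0003
t 19.3 tcp [0.3841 0.1712 0.3029] w 0.0003 toolY [ 0.938 -0.347 -0.   ] u [ 0.939 -0.345  0.   ] twist needed -0.0027
delta tool mm [ 1.2 97.7 17.8] F [-0.22  0.   -1.14] Fu -0.21
scene lever_end [(0.55, [0.493, 0.134, 0.284])]
scene handle_end [(0.7, [0.57, 0.103, 0.293]), (0.21, [0.468, 0.236, -0.004])]
scene vise [(0.58, [0.549, 0.112, 0.0])]
scene vial_a [(0.49, [0.464, 0.237, 0.0]), (0.44, [0.653, 0.128, -0.001])]
scene cap_dish [(0.77, [0.643, 0.014, 0.0])]
scene screwdriver [(0.57, [0.413, 0.093, 0.001]), (0.38, [0.606, -0.432, -0.002])]
top lever_end [(0.37, [0.489, 0.128, 0.284])]
top handle_end [(0.84, [0.571, 0.105, 0.286]), (0.64, [0.658, 0.129, 0.0])]
top vise [(0.91, [0.547, 0.109, 0.004])]
top vial_a [(0.46, [0.475, 0.237, 0.001]), (0.38, [0.658, 0.127, -0.001])]
top cap_dish [(0.91, [0.646, 0.013, 0.001]), (0.63, [0.42, -0.372, 0.003])]
top screwdriver [(0.53, [0.644, 0.017, 0.005]), (0.52, [0.418, 0.096, -0.006])]
```

View pics/scene4.png

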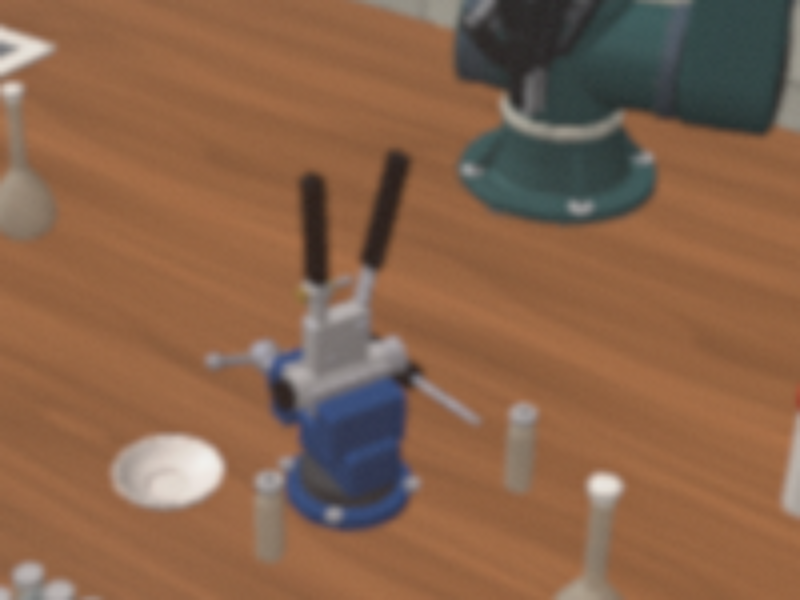

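The crop shows the lever back at rest (top at (397,160)), the handle at (312,180), the vials and dish standing as before, and the hand well clear.

```bash
python3 -c "from rig import robot;print(robot.finish_job())"
```

```text
the job is handed in; nothing more can be done
None
```

The lever was pressed to its stop, held there, eased back to rest, and the job is handed in at about 20 s of the 54 s allowed.

- **Press:** I used the back of the shut fingers on the lever's outer face. Resistance rose from about 3.4 N at first contact to about 5.8 N. It then climbed steeply after about 45 mm of travel, which marks the stop.
- **Hold:** I held it at about 12 N for 2.4 s. The picture at the stop showed an open gap between the lever and the fixed handle.
- **Return:** I eased it out over about 4.5 s. The readings still showed contact until within a few millimetres of where contact had begun. I then backed the hand about 95 mm away.
- **Last checks:** Force on the tool was about 1 N, within the drift seen at the start. lever_end, handle_end, the vice, vials, dish and screwdriver read the same as before, to within a few millimetres. I did not re-measure the pliers, flasks and tube; the hand's path kept clear of them.
- **Disagreements:** The top camera's lever_end was unreliable: twice it reported a point on the bench, and its last reading was a few millimetres off. I relied on the scene camera and the contact instead. A 3 mm rise I commanded during the press only came through when the pressure eased.

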